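Draw out the brush caddy and hold its telescopic handle at full length

TASK

Pull the little brush caddy by its blue tab all the way out from under the white wire shelf. Then squeeze the red button on the side of the brush's handle, pull the handle straight up past its first stop to its second one, and finish while still gripping the handle up there at full length: it sinks back if let go. Do not bump the wire shelf, and leave the can, the jar and the carton where they stand.

Things in the scene. Friction and masses are not known exactly. Their poses are not given: they have to be found in the camera images.
- runner: White runner board with aluminium side rails, 440 x 120 x 16 mm, fixed. Origin on the counter, under the brush's axis when the caddy is fully out. x points along the runner, away from the robot and in under the wire shelf; y left; z up. Caddy, tab and brush have the same yaw. The board runs from x = -190 to +250 mm.
- caddy (a joint): How far the caddy (grey tray 90 mm wide, 200 mm long, walls 32 mm high, carrying tab and brush) is drawn out along the runner's -x, in m: 0 fully under the shelf, 0.14 fully out against its hard stop. Starts at 0 to 0.03, slides with 2.5 N of friction and stays where it is left.
- pull_tab (a point): Grip point of the blue upright tab at the caddy's front: a fin 14 mm thick (runner's y), 30 mm long (x), 18 to 100 mm above the counter. The point is in its middle, 82 mm above the counter, 18 mm below its top, 125 mm in front (-x) of the brush's axis. Both sides are free above 32 mm. Pinch it along y from above and pull along the runner's -x.
- handle_grip (a point): Grip point of the brush's handle: white upright grip 32 mm (runner's x) by 26 mm (y), 57 mm tall. The point is on its axis at the red button's middle, 22 mm below the flat top; 150 mm above the counter when pushed in, 290 mm at the second stop. Axes as the runner's. Pinching along y from above here squeezes the button. The brush head is clamped bristles down in the caddy.
- brush_button (a joint): Travel of the red release button in m: 0 out, 0.006 at most. It is 18 mm wide, 26 mm tall, on the grip's +y (left) face, 5 mm proud of it, and is pressed along the runner's -y: about 2 N to start, 5 N at 5 mm, where it is flush. The pushed-in handle is locked unless the button is pressed by 4 mm; once the handle is 15 mm up the button need not stay pressed.
- brush_handle (a joint): How far the handle is drawn up out of the middle tube, in m: 0 pushed in, 0.07 at the first stop. Moves first: about 2 N to lift. It sinks back under its own weight when let go.
- brush_mid (a joint): How far the middle tube is drawn up out of the outer tube, in m: 0 pushed in, 0.07 out. It follows the handle after the first stop (about 1.5 N more to lift). At 0.07 it meets the second stop, a hard end: the handle has then risen 140 mm in all.
- wire_shelf: White wire shelf standing over the inner end of the runner: 240 mm deep (its x, parallel to the runner's x), 400 mm wide, underside 200 mm and top 208 mm above the counter, legs at the corners, two flat tins at the back of its top. Fixed. Origin on the counter under the middle of its front (robot-side) edge; it reaches from there to x = +240 mm. The brush starts under its front edge.
- can: Bystander: upright food can with a red label, 74 mm across, 108 mm tall. Loose. Origin at the centre of its underside.
- jar: Bystander: upright jar with an amber label and black cap, 72 mm across, 100 mm tall. Loose. Origin at the centre of its underside.
- carton: Bystander: upright orange-red carton with a paper band, 60 x 60 x 105 mm. Loose. Origin at the centre of its underside.

How it is judged:
By the outcome, as a careful person would: the job done as asked, in the order asked, and still so for the second after the job is handed in, while the arm keeps its last pose, push and grip.
It also fails if it takes over 48 s, if anything falls off the work surface, if the arm or the gripper's body presses on something with over 40 N, if the wrist force passes 120 N, or if a joint passes its speed limit or range.

ROBOT

A 7-joint arm with a two-finger parallel gripper is mounted at the origin on the work surface. World frame = base frame: x ahead of the robot, y to its left, z up, the work surface at z = 0. Lengths are in m, angles in rad, forces in N, time in s.
With the tool pointing down it reaches from about 0.35 to 0.9 m from the base axis. Payload 8.1 kg.
Tool frame: the origin (TCP) lies midway between the tips of the shut fingers; the grasp point (between the pads) lies r.grasp_offset behind it (r.grasp_offset is the distance from the TCP to the grasp point, in m); z points along the fingers, y is the line along which they close (so a half turn about z gives the same grasp; the last joint's range is limited). The gripper opens to 92 mm and grips with 3 to 60 N. Pads are 19 mm wide; open, the fingers measure 130 mm over their backs; the gripper's body (75 mm by 190 mm) begins 47 mm behind the grasp point.
Start: joints at [1.1, 0.434, 0.025, 1.573, -0.012, 1.134, -0.075], TCP at [0.225, -0.583, 0.206] pointing down, gripper open.
Joint ranges: [-2.62, 2.62], [-0.44, 2.09], [-1.27, 1.32], [0.08, 2.57], [-1.32, 4.46], [0.12, 2], [-2.74, 2.74]. Speed limits (rad/s): [2.22, 2.22, 3.01, 3.01, 3.14, 3.14, 3.14].

INTERFACE

Orientations are given as a unit quaternion [w, x, y, z].
In Python, from workcell import r gives the robot as it stands. The module is installed in compiled form; this text tells all that it offers.
- The arm moves only by the tool move_arm, never from a script. Its argument "increments" is text: rows parted by semicolons, each of 7 numbers parted by spaces: the opening, from 0 (shut) to 1 (fully open), then the shift along the world's x, y, z in cm, then the turn, a rotation vector about the world's x, y, z in rad. In form: gripper x y z rx ry rz; .... A call has 1 to 20 rows; each row shifts and turns the commanded pose from where the row before left it; what a row does not reach is not made up. A row lasts 1/10 s, in which the tool goes at most 50 mm and 8.59 degrees, less where a joint would pass 70% of its speed; a pose out of reach is approached as far as the arm can. A call is refused whole if a number of a shift passes 5 or a number of a turn 0.15, either way. A call with a gripper value outside its range is refused whole. The fingers move at their own pace and stop on an object; "newtons" is the grip in N (left out, the last holds). Time passes only in rows, so rows that do not move let the fingers close. It gives the time, the measured TCP pose, the force, the opening and the grip force at its end, in the units of the state.
- r.read_state(): the state, without advancing time (a new reading comes with each control period).
- r.camera(name): name is "scene" or "top" or "wrist"; returns a dict with "image" (384x512x3 uint8, red, green, blue), "camera_matrix" (3x3 intrinsics, pixels), "extrinsics" (4x4, takes a point from camera to world coordinates). Camera axes: x right, y down, z forward; pixel columns grow to the right and rows downward; lengths in m; the calibration is good to about 2 mm. The wrist camera is an equidistant fisheye: a pixel r from the principal point sees the ray r / f radians off the axis. A picture is of the moment at which its call begins. There is no depth.
- r.close_job(): hands the job in; it is judged then, once.
The state is a dict: "t": time; "joint_positions": joint angles; "dq": joint speeds; "effort": joint torques, N m; "tcp_pos": TCP position; "tool_rot": TCP orientation; "force": force on the tool from outside, world axes, zero at the start; "ft_torque": the same for the moment, N m; "finger_gap": finger opening in m; "grip_force": force on a finger pad.
Only numpy, scipy, OpenCV 4.12 (cv2) and the standard library are available. Lean on these libraries where they do the work, as an engineer would, in place of code of your own. Each camera call takes 0.05 s, during which the arm holds its last target. There are 200 camera calls.

## Working session

There is one attempt and no reset: what is moved stays moved. The work goes in short steps, Python scripts to look and compute and a tool call to move; the robot and the scene stay as the last step left them, time stands still between calls to the robot, and variables do not carry over. Pictures are saved under pics/ and viewed, at most 10 in all, crops included, and the job is handed in when it is done.

Besides the shell and the picture viewer there is one more tool, called after ">>>" as name(argument=value, ...) on one line, values as JSON. move_arm: Moves the arm, as the interface text tells. Its arguments: {"type":"object","properties":{"increments":{"type":"string"},"newtons":{"type":"number"}},"required":["increments"]}

```bash
mkdir -p pics; python3 - <<'E'
from workcell import r
import cv2,numpy as np
for n in("scene","top"):
    c=r.camera(n); np.savez(f"pics/{n}.npz",**c); cv2.imwrite(f"pics/{n}.png",c["image"][...,::-1])
a=[cv2.imread(f"pics/{n}.png") for n in("scene","top")]
for n,i in zip(("scene","top"),a): cv2.imwrite(f"pics/{n}_big.png",cv2.resize(i,(768,576),interpolation=cv2.INTER_CUBIC))
print(r.grasp_offset,r.read_state())
E
```

```text
0.0188 {'t': 0.1, 'joint_positions': array([ 1.10041171,  0.43517107,  0.0249984 ,  1.57397402, -0.01157285,
        1.13401674, -0.07510631]), 'dq': array([-0.00083117, -0.00167514, -0.00085358, -0.00097609, -0.00170645,
        0.000627  , -0.00060169]), 'effort': array([ 3.33497417e-03, -6.69122028e+01,  9.88042429e-01, -3.15143681e+01,
       -6.06117421e-02,  3.73780704e-02,  5.72424983e-05]), 'tcp_pos': array([ 0.22447257, -0.58278667,  0.20522515]), 'tool_rot': array([-6.80671477e-04,  9.83147052e-01,  1.82815116e-01, -2.10421265e-04]), 'force': array([ 0.38917795, -0.29996102, -0.25098214]), 'ft_torque': array([ 0.02857105, -0.0064737 , -0.04218088]), 'grip_force': 0.0, 'finger_gap': 0.09159092728236415}
```

View pics/scene_big.png

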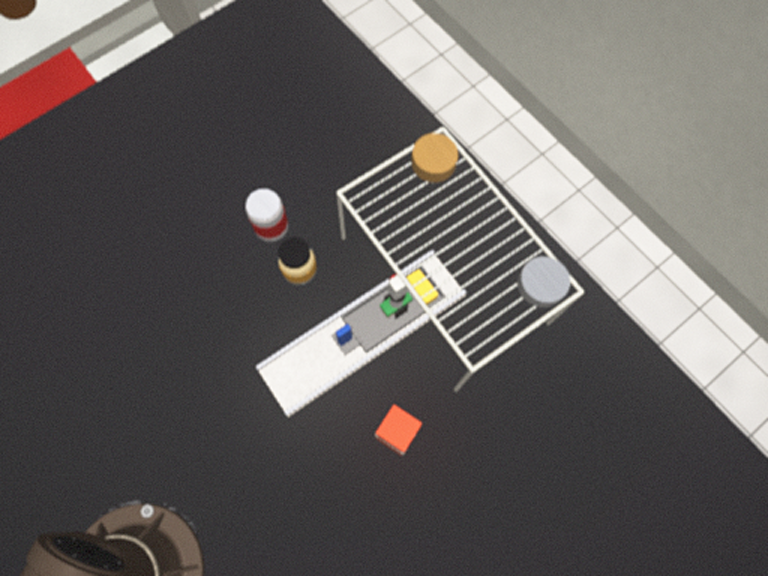

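View pics/top_big.png

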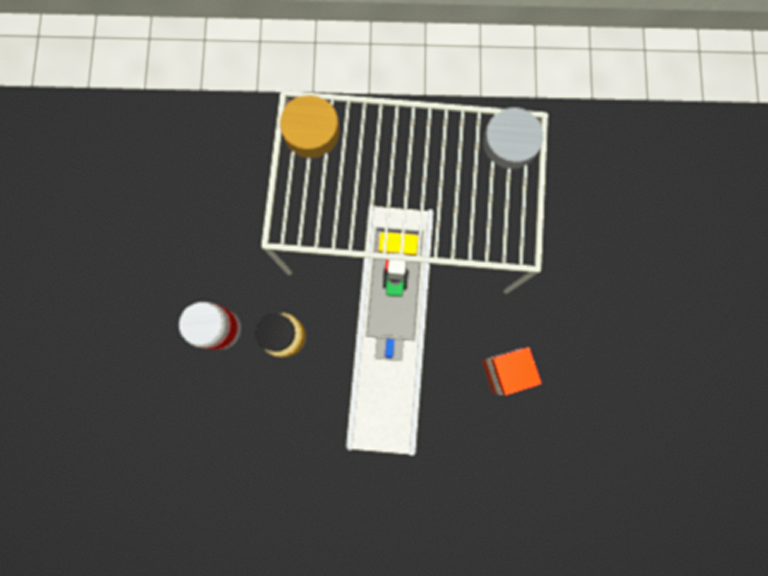

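The top view shows the runner from (380,452) to (401,208), the blue tab at (389,347), the brush at (396,270) at the shelf's front edge, the can and jar on the left and the carton on the right (enlarged pixels). The scene view agrees, with the tab at (344,334).

```bash
cat >h.py <<'E'
import numpy as np,cv2
def ray(c,u,v):
    d=np.linalg.inv(c["camera_matrix"])@[u,v,1]; E=c["extrinsics"]; return E[:3,3],E[:3,:3]@d
def plane(c,u,v,z):
    o,d=ray(c,u,v); return o+d*(z-o[2])/d[2]
def tri(rays):
    A=0;b=0
    for o,d in rays:
        d=d/np.linalg.norm(d);P=np.eye(3)-np.outer(d,d);A=A+P;b=b+P@o
    return np.linalg.solve(A,b)
def blue(im):
    h=cv2.cvtColor(im,cv2.COLOR_RGB2HSV); m=cv2.inRange(h,(105,140,50),(130,255,255))
    n,l,s,ce=cv2.connectedComponentsWithStats(m); i=1+np.argmax(s[1:,4]); return ce[i],s[i],l==i
E
python3 - <<'E'
from h import *
C={n:np.load(f"pics/{n}.npz") for n in("scene","top")}
R=[]
for n,c in C.items():
    ce,s,m=blue(c["image"]); print(n,ce,s, "z.1:",plane(c,*ce,.1).round(4)); R.append(ray(c,*ce))
print("tab tri",tri(R).round(4))
c=C["top"]; P={}
for k,p in dict(fl=(347,449),fr=(414,454),bl=(370,207),br=(432,210)).items():
    P[k]=plane(c,p[0]/1.5,p[1]/1.5,.016); print(k,P[k].round(4))
f=(P["fl"]+P["fr"])/2;b=(P["bl"]+P["br"])/2
# fit: edge rows of runner in the lower part
im=c["image"].astype(int); L=[];Rr=[]
for v in range(245,298):
    row=im[v].min(1); u=np.where(row[220:290]>110)[0]+220
    L.append(plane(c,u[0]-.5,v,.016));Rr.append(plane(c,u[-1]+.5,v,.016))
for e in(L,Rr):
    e=np.array(e); s=np.polyfit(e[:,0],e[:,1],1); print("edge slope",s, np.arctan(s[0]))
d=b-f; print("len",np.linalg.norm(d),"yaw",np.arctan2(d[1],d[0]),"mid f",f,b)
for k,p,z in (("shelfL",(264,247),.208),("shelfR",(540,269),.208),("handle top",(397,267),.172),("can",(204,324),.108),("jar",(277,333),.1),("carton",(516,371),.105)):
    print(k,plane(c,p[0]/1.5,p[1]/1.5,z).round(4))
E
```

```text
scene [228.82758621 221.94827586] [225 217   9  12  58] z.1: [0.5576 0.0977 0.1   ]
top [259.25490196 231.84313725] [257 226   5  12  51] z.1: [0.5611 0.1065 0.1   ]
tab tri [0.5627 0.1063 0.062 ]
fl [0.3903 0.1749 0.016 ]
fr [0.3838 0.0593 0.016 ]
bl [0.8237 0.1452 0.016 ]
br [0.8203 0.0306 0.016 ]
edge slope [-0.0633544  0.2033426] -0.06326984177309085
edge slope [-0.0653566   0.08233394] -0.06526377955052297
len 0.435928894958849 yaw -0.06701779825354127 mid f [0.38701243 0.11709844 0.016     ] [0.82196273 0.08790531 0.016     ]
shelfL [0.6981 0.2911 0.208 ]
shelfR [ 0.6733 -0.1097  0.208 ]
handle top [0.6797 0.0969 0.172 ]
can [0.5934 0.4042 0.108 ]
jar [0.5817 0.2881 0.1   ]
carton [ 0.5275 -0.0975  0.105 ]
```

>>> move_arm(increments="1 2.1 4.4 0.5 0 0 -0.144; 1 2.1 4.4 0.5 0 0 -0.144; 1 2.1 4.4 0 0 0 -0.144; 1 2.1 4.4 0 0 0 0; 1 2.1 4.4 0 0 0 0; 1 2.1 4.4 0 0 0 0; 1 2.1 4.4 0 0 0 0; 1 2.1 4.4 0 0 0 0; 1 2.1 4.4 0 0 0 0; 1 2.1 4.4 0 0 0 0; 1 2.1 4.4 0 0 0 0; 1 2.1 4.4 0 0 0 0; 1 2.1 4.4 0 0 0 0; 1 2.1 4.4 0 0 0 0; 1 1.5 3 0 0 0 0; 1 0 0 0 0 0 0; 1 0 0 0 0 0 0")

```text
t: 1.8
tcp_pos: [0.5332, 0.0627, 0.2153]
tool_rot: [0.0, 1.0, -0.031, -0.001]
force: [0.4, -0.6, -0.3]
finger_gap: 0.092
grip_force: 0.0
```

>>> move_arm(increments="1 1.1 2.2 0 0 0 0; 1 1.2 2.2 0 0 0 0; 1 0 0 -3 0 0 0; 1 0 0 -3 0 0 0; 1 0 0 0 0 0 0; 1 0 0 0 0 0 0")

```text
t: 2.4
tcp_pos: [0.5562, 0.1048, 0.1563]
tool_rot: [0.0, 0.999, -0.032, -0.0]
force: [0.2, -1.1, 0.2]
finger_gap: 0.092
grip_force: 0.0
```

```bash
cat >w.py <<'E'
from workcell import r
from h import *
import sys
c=r.camera("wrist");cv2.imwrite(f"pics/{sys.argv[1]}.png",cv2.resize(c["image"][...,::-1],(768,576)))
np.savez(f"pics/{sys.argv[1]}.npz",**c)
E
cat >>h.py <<'E'
def fray(c,u,v):
    K=c["camera_matrix"];x=(u-K[0,2])/K[0,0];y=(v-K[1,2])/K[1,1];t=np.hypot(x,y)
    d=np.array([np.sin(t)*x/t,np.sin(t)*y/t,np.cos(t)]);E=c["extrinsics"];return E[:3,3],E[:3,:3]@d
def fplane(c,u,v,z):
    o,d=fray(c,u,v);return o+d*(z-o[2])/d[2]
E
python3 w.py w1; python3 -c "
from h import *
c=np.load('pics/w1.npz');ce,s,m=blue(c['image']);print(ce,s,fplane(c,*ce,.1),c['extrinsics'][:3,3])"
```

```text
[255.30642955 191.09849521] [248 166  16  50 731] [0.56823398 0.10537392 0.1       ] [0.63153477 0.10033111 0.33526556]
```

View pics/w1.png

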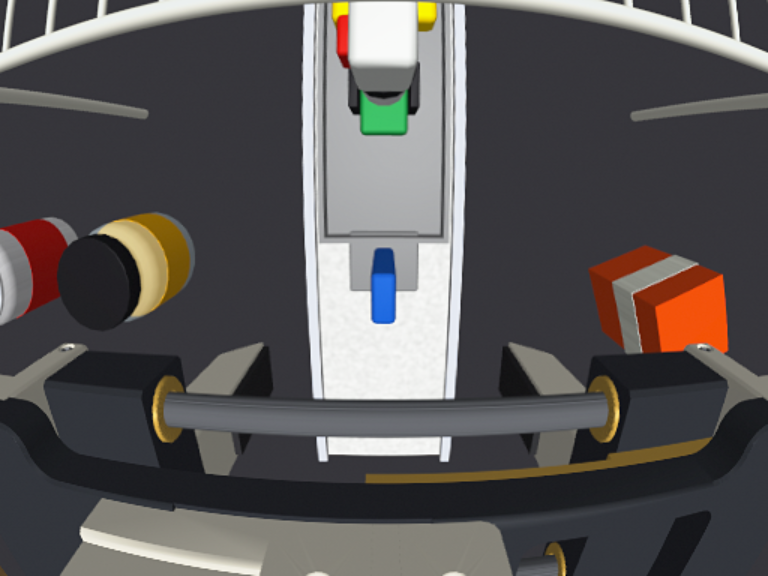

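The wrist view shows the blue tab top at (384,298), centred between the fingers, and the runner straight. The shelf edge lies at the top of the picture, clear of the tool.

>>> move_arm(increments="1 0 0 -4 0 0 0; 1 0 0 -4 0 0 0; 1 0 0 -1.3 0 0 0; 0.1 0 0 0 0 0 0; 0 0 0 0 0 0 0; 0 0 0 0 0 0 0; 0 0 0 0 0 0 0; 0 0 0 0 0 0 0; 0 0 0 0 0 0 0; 0 0 0 0 0 0 0", newtons=25)

```text
t: 3.45
tcp_pos: [0.5566, 0.1064, 0.0632]
tool_rot: [0.0, 1.0, -0.032, 0.0]
force: [0.0, 0.5, -0.5]
finger_gap: 0.0402
grip_force: 0.0
```

>>> move_arm(increments="0 0 0 0 0 0 0; 0 0 0 0 0 0 0; 0 0 0 0 0 0 0; 0 0 0 0 0 0 0; 0 0 0 0 0 0 0; 0 0 0 0 0 0 0; 0 0 0 0 0 0 0")

```text
t: 4.15
tcp_pos: [0.5565, 0.1061, 0.0629]
tool_rot: [0.0, 0.999, -0.032, -0.0]
force: [-0.6, -3.3, -0.1]
finger_gap: 0.0137
grip_force: 25.0
```

>>> move_arm(increments="0 -1 0.06 0 0 0 0; 0 -1.5 0.1 0 0 0 0; 0 -1.5 0.1 0 0 0 0; 0 -1.5 0.1 0 0 0 0; 0 -1.5 0.1 0 0 0 0; 0 -1 0.06 0 0 0 0; 0 -1 0.06 0 0 0 0; 0 -0.5 0.03 0 0 0 0; 0 0 0 0 0 0 0; 0 0 0 0 0 0 0")

```text
t: 5.15
tcp_pos: [0.4608, 0.1124, 0.0628]
tool_rot: [0.0, 1.0, -0.031, -0.001]
force: [-2.9, -2.6, -0.7]
finger_gap: 0.014
grip_force: 25.0
```

>>> move_arm(increments="0 -0.4 0.03 0 0 0 0; 0 -0.4 0.02 0 0 0 0; 0 -0.3 0.02 0 0 0 0; 0 -0.3 0.02 0 0 0 0; 0 0 0 0 0 0 0")

```text
t: 5.65
tcp_pos: [0.4468, 0.1134, 0.0629]
tool_rot: [0.0, 1.0, -0.031, -0.0]
force: [0.7, -2.2, -4.0]
finger_gap: 0.014
grip_force: 25.0
```

>>> move_arm(increments="0 -0.3 0.02 0 0 0 0; 0 -0.3 0.02 0 0 0 0; 0 -0.3 0.02 0 0 0 0; 0 0 0 0 0 0 0")

```text
t: 6.05
tcp_pos: [0.4443, 0.1137, 0.0638]
tool_rot: [-0.001, 0.999, -0.033, 0.005]
force: [21.2, -6.1, -20.8]
finger_gap: 0.0139
grip_force: 25.0
```

>>> move_arm(increments="0 0.3 -0.02 0 0 0 0; 0.5 0 0 0 0 0 0; 0.5 0 0 0 0 0 0; 0.5 0 0 0 0 0 0; 0.7 0 0 0 0 0 0; 0.7 0 0 0 0 0 0; 0.8 0 0 3 0 0 0; 0.9 0 0 4 0 0 0; 1 0 0 4 0 0 0; 1 0 0 4 0 0 0; 1 0 0 1 0 0 0; 1 0 0 0 0 0 0; 1 0 0 0 0 0 0")

```text
t: 7.35
tcp_pos: [0.4409, 0.1135, 0.2219]
tool_rot: [0.0, 1.0, -0.032, -0.001]
force: [0.1, 0.2, -0.2]
finger_gap: 0.0917
grip_force: 0.0
```

```bash
python3 w.py w2; python3 - <<'E'
from workcell import r
from h import *
c=r.camera("top");np.savez("pics/top2.npz",**c);ce,s,m=blue(c["image"]);print(ce,s,plane(c,*ce,.1))
d=r.camera("scene");np.savez("pics/scene2.npz",**d)
a=cv2.resize(c["image"][120:250,190:330],None,fx=2.8,fy=2.8);b=cv2.resize(d["image"][150:280,160:300],None,fx=2.8,fy=2.8)
cv2.imwrite("pics/two.png",np.hstack([a,b])[...,::-1])
E
```

```text
[255.5 272.2] [254 271   4   3  10] [0.46514134 0.11373304 0.1       ]
```

View pics/w2.png

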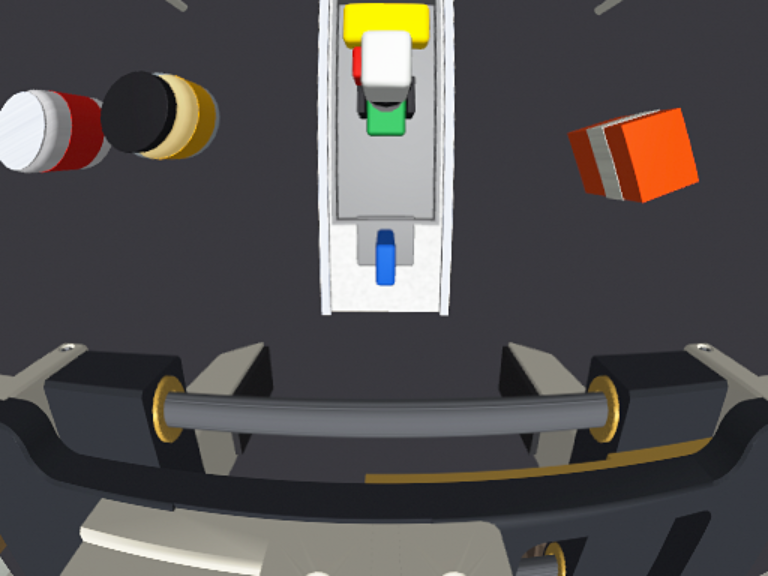

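View pics/two.png

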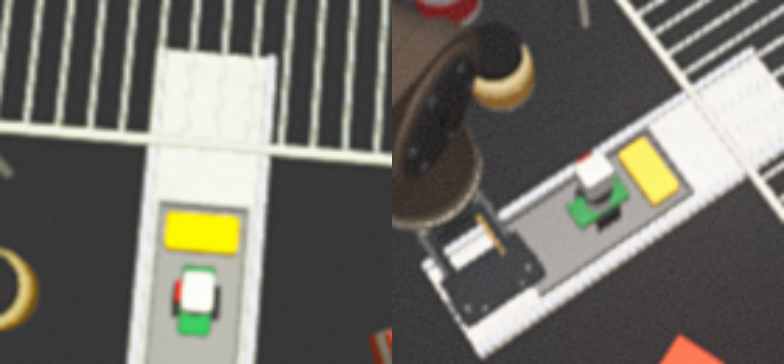

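The caddy is out: the tab sits near the runner's front end, at (386,268) in the wrist view. The handle's white top is at (386,60) there and at (198,292) in the top crop, with the red button on its left.

```bash
python3 - <<'E'
from h import *
w=np.load("pics/w2.npz");t=np.load("pics/top2.npz");s=np.load("pics/scene2.npz")
for p in((362,34),(410,34),(362,86),(410,86),(386,60)): print(p,fplane(w,(p[0]+.5)/1.5-.5,(p[1]+.5)/1.5-.5,.172).round(4))
print("top",plane(t,190+198/2.8,120+292/2.8,.172)); print("scene",plane(s,160+595/2.8,150+172/2.8,.172))
for p in((377,245),(395,245),(377,284),(395,284)):print("tab",fplane(w,p[0]/1.5,p[1]/1.5,.1).round(4))
print("wrist runner front",fplane(w,322/1.5,313/1.5,.016),fplane(w,449/1.5,313/1.5,.016))
E
```

```text
(362, 34) [0.5886 0.1163 0.172 ]
(410, 34) [0.5871 0.0919 0.172 ]
(362, 86) [0.5603 0.118  0.172 ]
(410, 86) [0.5587 0.0938 0.172 ]
(386, 60) [0.5734 0.105  0.172 ]
top [0.57433037 0.10410205 0.172     ]
scene [ 0.86430731 -0.13386737  0.172     ]
tab [0.4649 0.1177 0.1   ]
tab [0.4642 0.1054 0.1   ]
tab [0.4374 0.1195 0.1   ]
tab [0.4366 0.107  0.1   ]
wrist runner front [0.39129567 0.17465195 0.016     ] [0.38392237 0.05853891 0.016     ]
```

>>> move_arm(increments="1 3.4 -0.22 0 0 0 0; 1 4 -0.26 0 0 0 0; 1 4 -0.26 0 0 0 0; 1 2 -0.14 0 0 0 0; 1 0 0 0 0 0 0; 1 0 0 -3 0 0 0; 1 0 0 -3 0 0 0; 1 0 0 -2 0 0 0; 1 0 0 -1.1 0 0 0; 1 0 0 0 0 0 0; 1 0 0 0 0 0 0")

```text
t: 8.6
tcp_pos: [0.5756, 0.1053, 0.1325]
tool_rot: [-0.0, 1.0, -0.031, 0.0]
force: [1.8, 1.6, -0.0]
finger_gap: 0.0921
grip_force: 0.0
```

>>> move_arm(increments="0.1 0 -0.05 -0.1 0 0 0; 0 0 0 0 0 0 0; 0 0 0 0 0 0 0; 0 0 0 0 0 0 0; 0 0 0 0 0 0 0; 0 0 0 0 0 0 0; 0 0 0 0 0 0 0; 0 0 0 0 0 0 0; 0 0 0 0 0 0 0; 0 0 0 0 0 0 0; 0 0 0 0 0 0 0; 0 0 0 0 0 0 0; 0 0 0 0 0 0 0", newtons=25)

```text
t: 9.9
tcp_pos: [0.5755, 0.1047, 0.131]
tool_rot: [-0.0, 1.0, -0.031, 0.0]
force: [0.0, 1.6, 1.0]
finger_gap: 0.0257
grip_force: 25.0
```

>>> move_arm(increments="0 0 0 0.4 0 0 0; 0 0 0 0.8 0 0 0; 0 0 0 0.8 0 0 0; 0 0 0 0 0 0 0")

```text
t: 10.3
tcp_pos: [0.5757, 0.1046, 0.1523]
tool_rot: [-0.0, 1.0, -0.032, 0.0]
force: [-0.5, 1.8, -0.6]
finger_gap: 0.0257
grip_force: 25.0
```

>>> move_arm(increments="0 0 0 1 0 0 0; 0 0 0 1.2 0 0 0; 0 0 0 1.2 0 0 0; 0 0 0 1.2 0 0 0; 0 0 0 1.2 0 0 0; 0 0 0 1.2 0 0 0; 0 0 0 1.2 0 0 0; 0 0 0 1.2 0 0 0; 0 0 0 1 0 0 0; 0 0 0 0.4 0 0 0; 0 0 0 0 0 0 0; 0 0 0 0 0 0 0")

```text
t: 11.5
tcp_pos: [0.5755, 0.1045, 0.2587]
tool_rot: [0.0, 1.0, -0.031, -0.0]
force: [-0.2, 2.4, -2.1]
finger_gap: 0.0258
grip_force: 25.0
```

>>> move_arm(increments="0 0 0 0.4 0 0 0; 0 0 0 0.4 0 0 0; 0 0 0 0.3 0 0 0; 0 0 0 0.3 0 0 0; 0 0 0 0.2 0 0 0; 0 0 0 0 0 0 0")

```text
t: 12.1
tcp_pos: [0.5744, 0.1041, 0.2717]
tool_rot: [0.001, 1.0, -0.031, -0.002]
force: [5.9, 5.0, -24.8]
finger_gap: 0.0258
grip_force: 25.0
```

>>> move_arm(increments="0 0 0 -0.1 0 0 0; 0 0 0 0 0 0 0; 0 0 0 0 0 0 0; 0 0 0 0 0 0 0; 0 0 0 0 0 0 0", newtons=40)

```text
t: 12.6
tcp_pos: [0.5746, 0.1041, 0.2716]
tool_rot: [0.001, 1.0, -0.031, -0.002]
force: [3.2, 4.4, -19.3]
finger_gap: 0.0256
grip_force: 40.0
```

```bash
python3 w.py w3; python3 - <<'E'
from workcell import r
from h import *
d=r.camera("scene");e=r.camera("top");cv2.imwrite("pics/s3.png",np.hstack([cv2.resize(x["image"][80:320,100:360],(390,360)) for x in(d,e)])[...,::-1])
E
```

```text
(no output)
```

View pics/w3.png

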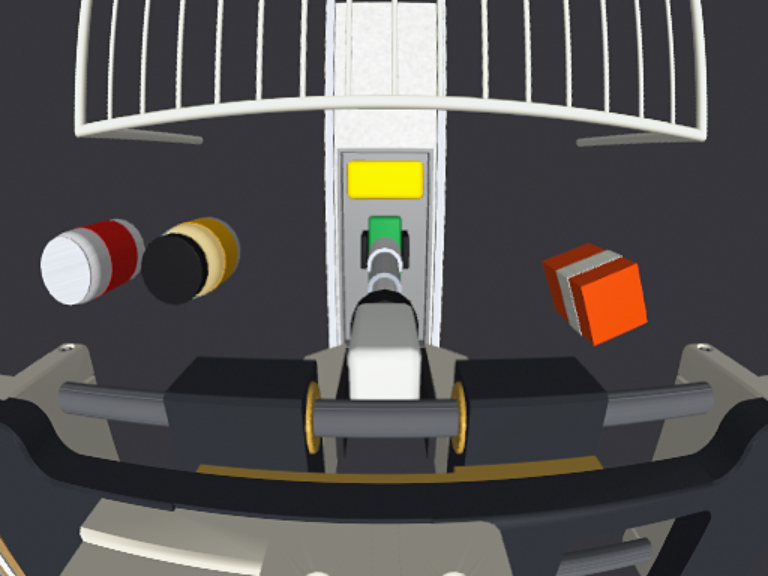

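View pics/s3.png

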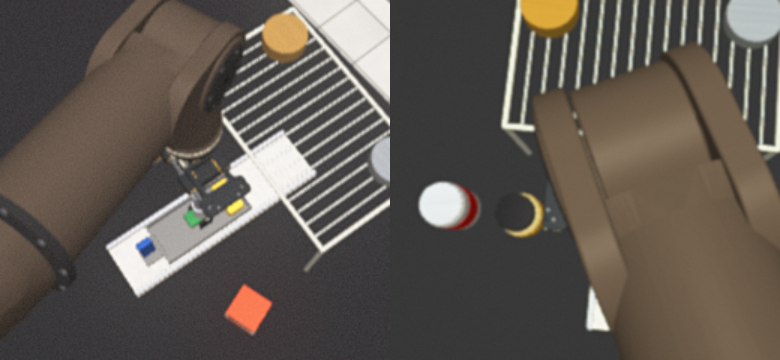

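The wrist view shows the handle held at (385,350) with both tube sections drawn out below it, at (384,265). The caddy is still out, and the shelf, can, jar and carton are where they were.

```bash
python3 -c "
from workcell import r
print(r.close_job())"
```

```text
the job is handed in; nothing more can be done
None
```

The caddy is fully out against its stop, and the brush handle is drawn up to its second stop (about 140 mm) and still gripped there; the shelf, can, jar and carton were left untouched, and I handed the job in at about 13 s.

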